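# Release the eccentric cam lock and push the filter-cube slide home

## Task

Load the filter cube into its housing by pushing only. First, with a fingertip against the red post, push the cam lever round until the lever lies over the green strip, which puts the cam at its low point; only then push the blue tab so that the slide with the cube runs fully home into the grey housing. Touch only the red post or its lever and the slide: leave the cubes, the pot and the bottle alone, lift nothing, and finish clear of everything.

Things in the scene. Friction and masses are not known exactly. Their poses are not given: they have to be found in the camera images.
- fixture: Filter-cube loader fixed on a grey bench riser: base plate 175 x 122 x 10 mm with slide, cam and housing. Origin on the riser's top, 160 mm above the bench; +x = way the slide is pushed home, y left, z up. Plate x -85 to 90, y -90 to 32 mm; riser x -135 to 155, y -109 to 41; grey housing x 2 to 54, y +-30, top 75 high. A tall computer stands close on the left, a tall incubator on the right.
- lever (a joint): Angle of cam and lever (rad) about cam_pivot. 0 = low point: lever points along fixture +x, over the green strip. Grows clockwise from above: at 1.57 it points to fixture -y. Starts at 1.2 to 2.2, so push it anticlockwise. Stops at -0.35 and 2.4; stays where left (about 2 N at the post). Within 0.2 of 0 counts as low point.
- cam_pivot (a point): Point on the cam's upright axis, 26 mm above the riser, fixture x 30, y -54 mm. The brass cam is a disc of radius 22 mm, its centre 10 mm off this axis towards the lever; away from the low point it stops the slide's follower arm at least 4 mm short of home. The green strip lies on the plate at fixture x 59 to 89, y -54 mm.
- lever_post (a point): Centre of the red upright post at the lever's end, 43 mm above the riser, 45 mm from the cam's axis. The post is 12 mm in diameter (cap 15 mm) and stands from 29 to 58 mm above the riser. The steel lever under it is 10 mm wide, its top 29 mm above the riser; beside the post nothing in its sweep is higher than 29 mm.
- slide (a joint): Travel of the steel slide (m) along fixture +x: 0 at the start, 0.045 fully home at its stop. Needs a push of about 2 N plus speed drag (8 N per m/s); stays where it is left. Its follower arm, 22 mm high, sticks out to fixture y -76 mm, at x -40 to -28 mm when the slide is at 0.
- push_tab (a point): Centre of the rear face of the blue upright tab at the slide's rear end, 36 mm above the riser; push this face along fixture +x. The tab is 6 mm thick, 44 mm wide (y), from 20 to 50 mm above the riser. At slide 0 it is at fixture x -62, y 0 mm; it moves with the slide.
- cube_center (a point): Centre of the black filter cube (34 x 36 x 36 mm), loose in the shallow nest on the slide, top 56 mm above the riser, its rear face 18 mm ahead of the tab; it rides with the slide. Not to be touched.
- spare_cube: Bystander: black filter cube 34 x 36 x 36 mm standing on the riser beyond the housing; origin at the centre of its underside.
- objective_pot: Bystander: black pot with a coloured band, 41 mm in diameter, 62 mm high, standing on the riser beyond the plate; origin at the centre of its underside.
- oil_bottle: Bystander: small amber dropper bottle, 28 mm in diameter, 80 mm high, standing on the riser behind the plate on the cam side; origin at the centre of its underside.
There are look-alikes about, which are no part of the job. What is shaped like the part that bears cube_center but orange or pink is not meant.

How it is judged:
By the outcome, as a careful person would: the job done as asked, in the order asked, and still so for the second after the job is handed in, with the robot touching nothing.
It also fails if it takes over 46 s, if anything falls off the work surface, if the arm or the gripper's body presses on something with over 40 N, if the wrist force passes 120 N, or if a joint passes its speed limit or range.

## Robot

A 6-joint arm with a two-finger parallel gripper is mounted at the origin on the work surface; the furniture and walls round the work are solid. World frame = base frame: x ahead of the robot, y to its left, z up, the work surface at z = 0. Lengths are in mm, angles in rad, forces in N, time in s.
With the tool pointing down it reaches from about 275 to 725 mm from the base axis. Payload 5.6 kg.
Tool frame: the origin (TCP) lies at the very end of the fingers, on their centre line; the grasp point (between the pads) lies 19 mm behind it; z points along the fingers, y is the line along which they close (so a half turn about z gives the same grasp; the last joint's range is limited). The gripper opens to 85 mm and grips with 20 to 120 N. Pads are 22 mm wide; open, the fingers measure 114 mm over their backs; the gripper's body (76 mm by 85 mm) begins 54 mm behind the grasp point. The pads swing forward as they close: fully open they stand 13 mm farther back than shut.
Start: joints at [-0.893, 0.255, 0.108, 0, -1.424, -0.285], TCP at [210.546, -508.098, 231.283] pointing down, gripper open.
Joint ranges: [-2.95, 2.95], [-1.21, 1.97], [-1.09, 1.5], [-2.87, 1.71], [-2.94, -0.07], [-3.05, 3.05]. Speed limits (rad/s): [2.57, 2.57, 3.14, 3.14, 3.14, 3.14].

## Interface

Orientations are given as a unit quaternion [w, x, y, z].
In Python, from rig import * gives the robot as it stands.
- The arm moves only by the tool send_rows, never from a script. Its arguments are lists of equal length, an entry for each row: "xyz": the shift along the world's x, y, z in mm, a list of three; "delta_rot": the turn, a rotation vector about the world's x, y, z in rad, a list of three. A call has exactly 8 rows; each row is the pose to reach, as a shift and turn from the pose commanded when the call began; what a row does not reach only later rows make up. A row lasts 1/12 s, in which the tool goes at most 41.7 mm and 7.16 degrees, less where a joint would pass 70% of its speed; a pose out of reach is approached as far as the arm can. A call with a gripper value outside its range is refused whole. "jaw" is the closure, from -1 (fully open) to 1 (shut), set as the call begins (left out, the last holds). The fingers move at their own pace and stop on an object; "squeeze" is the grip in N (left out, the last holds). Time passes only in rows, so rows that repeat a pose let the fingers close, or fill a call up. It gives the time, the measured TCP pose, the force, the opening and the grip force at its end, in the units of the state.
- get_obs(): the state, without advancing time (a new reading comes with each control period).
- camera(name): name is "side" or "top"; returns a dict with "image" (384x512x3 uint8, red, green, blue), "vfov" (degrees; the focal length in pixels is half the picture's height over the tangent of half this angle, whatever the lens; pixels are square), "cx", "cy" (the principal point, pixels), "distortion" ([k1, k2, p1, p2, k3] as OpenCV has them; the pictures are not rectified), "T" (4x4, takes a point from camera to world coordinates). Camera axes: x right, y down, z forward; pixel columns grow to the right and rows downward; lengths in mm; the calibration is good to about 2 mm. A picture is of the moment at which its call begins. There is no depth.
- finish_job(): hands the job in; it is judged then, once.
Trained networks look in the newest picture that a camera, given by its name, has taken for a name from the list of things; names that differ only in an ending like _2 or _b are one class to them, and where a whole thing is asked for, a point or a joint stands for the part that bears it (a point fixed in the world has none). Each returns a list of dicts, best first, with "conf" (0 to 1); they miss things now and then, are a little off and sometimes report something else, mostly with a low value. They report only what shows in the picture. A call takes as long as a camera call. They do not tell look-alikes from the thing itself.
- silhouettes(camera, query): "pixels" (384x512 bool, what is visible of it) and "at" ([column, row] in pixels, amid what is visible of it).
- mark_of(camera, query): "at" ([column, row] in pixels: a listed point, or the origin of a listed thing).
The state is a dict: "time": time; "qpos": joint angles; "qvel": joint speeds; "joint_efforts": joint torques, N m; "eef_pos": TCP position; "eef_rot": TCP orientation; "wrist_force": force on the tool from outside, world axes, zero at the start; "wrist_torque": the same for the moment, N m; "opening": opening from 0.0 (shut) to 1.0 (fully open); "finger_force": force on a finger pad.
Only numpy, scipy, OpenCV 4.12 (cv2) and the standard library are available. Lean on these libraries where they do the work, as an engineer would, in place of code of your own. Each camera call takes 0.05 s, during which the arm holds its last target. There are 200 camera calls.

## Working session

There is one attempt and no reset: what is moved stays moved. The work goes in short steps, Python scripts to look and compute and a tool call to move; the robot and the scene stay as the last step left them, time stands still between calls to the robot, and variables do not carry over. Pictures are saved under pics/ and viewed, at most 10 in all, crops included, and the job is handed in when it is done.

Besides the shell and the picture viewer there is one more tool, called after "Emit:" by a JSON object that holds its "name" and its "arguments", one argument or row to a line. send_rows: Moves the arm, as the interface text tells. Its arguments: {"type":"object","properties":{"xyz":{"type":"array","items":{"type":"array","items":{"type":"number"}}},"delta_rot":{"type":"array","items":{"type":"array","items":{"type":"number"}}},"jaw":{"type":"number"},"squeeze":{"type":"number"}},"required":["xyz","delta_rot"]}

```bash
mkdir -p pics; cat > h.py <<'E'
from rig import *
import numpy as np, cv2, json
def K(c):
    f=384/2/np.tan(np.radians(c["vfov"])/2)
    return np.array([[f,0,c["cx"]],[0,f,c["cy"]],[0,0,1.]])
def ray(c,uv):
    p=cv2.undistortPoints(np.array([[uv]],float),K(c),np.array(c["distortion"],float))[0,0]
    T=np.array(c["T"]); return T[:3,3],T[:3,:3]@np.array([p[0],p[1],1.])
def onz(c,uv,z):
    o,d=ray(c,uv); return o+d*(z-o[2])/d[2]
def proj(c,P):
    T=np.linalg.inv(np.array(c["T"])); r=cv2.Rodrigues(T[:3,:3])[0]
    return cv2.projectPoints(np.array(P,float).reshape(-1,1,3),r,T[:3,3],K(c),np.array(c["distortion"],float))[0][:,0]
def save(c,n): cv2.imwrite("pics/"+n,np.ascontiguousarray(c["image"][:,:,::-1]))
E
python3 - <<'E'
from h import *
np.set_printoptions(precision=1,suppress=True)
for n in ("top","side"):
    c=camera(n); save(c,n+"0.png"); print(n,c["vfov"],c["cx"],c["cy"],c["distortion"],np.array(c["T"]).tolist())
    for q in ["fixture","cam_pivot","lever_post","push_tab","cube_center","spare_cube","objective_pot","oil_bottle"]:
        print(q,[(np.round(m["at"],1).tolist(),round(m["conf"],2)) for m in mark_of(n,q)])
E
```

```text
top 50.90594948655223 254.8423395149194 190.37598275066318 [-0.1  0.   0.   0.   0. ] [[0.022339987861638433, -0.9883066628689667, 0.1508338989456562, 467.09466078131123], [-0.9997297863452589, -0.02305338974295585, -0.0029825350663979, -1.2212320254211446], [0.006424891937205182, -0.15072651176938298, -0.9885546213606151, 978.6725938038018], [0.0, 0.0, 0.0, 1.0]]
fixture [([269.2, 205.2], 0.89), ([280.9, 208.8], 0.26)]
cam_pivot [([271.7, 172.4], 0.71)]
lever_post [([287.0, 158.3], 0.93), ([301.6, 217.2], 0.51)]
push_tab [([302.0, 217.1], 0.86)]
cube_center [([194.0, 222.3], 0.81), ([167.0, 198.7], 0.77), ([280.5, 210.6], 0.67), ([182.0, 170.7], 0.66), ([272.0, 207.4], 0.55)]
spare_cube [([222.0, 184.4], 0.67)]
objective_pot [([236.7, 147.3], 0.64)]
oil_bottle [([336.2, 195.2], 0.77)]
side 52.89210730527916 254.76202207895506 186.6724188138673 [-0.  0.  0.  0.  0.] [[-0.8338953089950176, -0.47086899905732754, 0.28792533643785967, 359.4909658811003], [-0.5518476197776596, 0.7027335678184375, -0.4490320002036612, 390.37363891340675], [0.00910044954030648, -0.5333365901453975, -0.8458541620340024, 863.5623129647427], [0.0, 0.0, 0.0, 1.0]]
fixture [([286.4, 175.5], 0.8)]
cam_pivot [([257.0, 159.6], 0.9)]
lever_post [([253.2, 139.1], 0.72)]
push_tab [([310.7, 155.3], 0.58)]
cube_center [([209.1, 281.0], 0.9), ([197.8, 251.9], 0.8), ([246.5, 268.5], 0.77), ([295.7, 163.5], 0.52), ([308.4, 152.6], 0.17)]
spare_cube [([237.8, 201.7], 0.7)]
objective_pot [([221.6, 169.4], 0.65)]
oil_bottle [([302.4, 128.1], 0.74)]
```

```bash
python3 - <<'E'
import cv2
for n,(a,b,w,h) in {"top":(140,100,240,180),"side":(160,80,240,180)}.items():
    i=cv2.imread(f"pics/{n}0.png"); cv2.imwrite(f"pics/{n}0c.png",cv2.resize(i[b:b+h,a:a+w],(800,600),interpolation=cv2.INTER_CUBIC))
E
python3 - <<'E'
from h import *
np.set_printoptions(precision=1,suppress=True)
t=camera("top");s=camera("side")
def tri(a,b):
    o1,d1=ray(t,a);o2,d2=ray(s,b);A=np.stack([d1,-d2],1);x=np.linalg.lstsq(A,o2-o1,rcond=None)[0]
    p,q=o1+d1*x[0],o2+d2*x[1];return (p+q)/2,np.linalg.norm(p-q)
for n,a,b in [("fix",[269.2,205.2],[286.4,175.5]),("piv",[271.7,172.4],[257,159.6]),("post",[287,158.3],[253.2,139.1]),("tab",[302,217.1],[310.7,155.3]),("cube",[280.5,210.6],[295.7,163.5]),("spare",[222,184.4],[237.8,201.7]),("pot",[236.7,147.3],[221.6,169.4]),("bot",[336.2,195.2],[302.4,128.1])]:
    print(n,*tri(a,b))
print(onz(t,[269.2,205.2],160),onz(t,[271.7,172.4],186),onz(t,[287,158.3],203),onz(t,[302,217.1],196))
E
```

```text
fix [556.1 -34.1 178. ] 7.983286708657771
piv [628.  -36.8 175.2] 1.3076305083651873
post [654.7 -65.1 198.3] 5.446453268456867
tab [533.2 -97.3 196.3] 5.688698462364078
cube [545.3 -54.3 205.7] 3.098667995916531
spare [606.3  65.5 156.3] 5.965905227259782
pot [673.8  34.6 187.1] 2.545009450059667
bot [ 585.1 -165.8  183.7] 5.498959625589046
[562.1 -33.7 160. ] [625.2 -36.6 186. ] [650.9 -65.6 203. ] [536.  -96.6 196. ]
```

View pics/top0c.png

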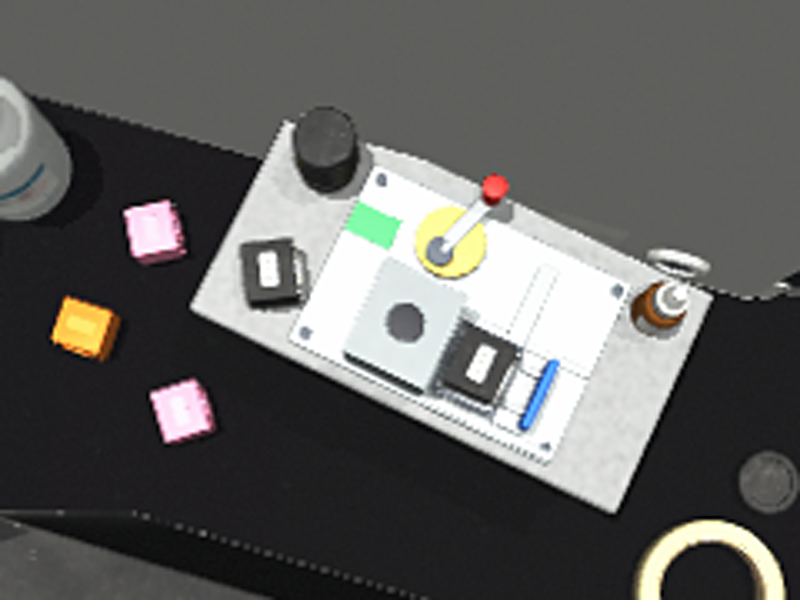

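View pics/side0c.png

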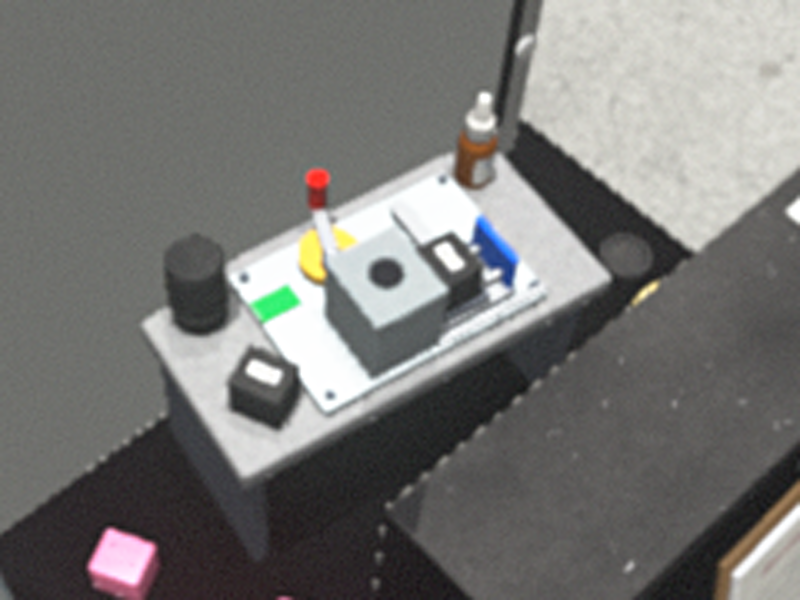

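View pics/top0.png

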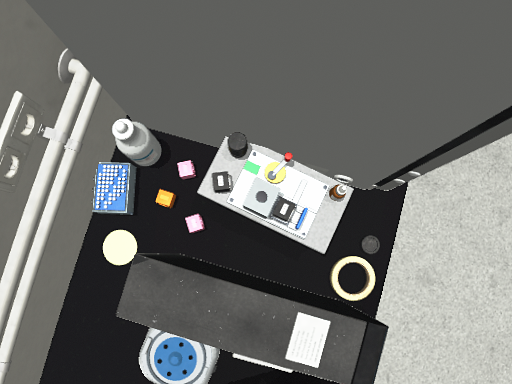

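The views show black cubes at top-crop (480,365) on the slide and (270,275) spare. The orange and pink look-alikes are at (85,328), (155,232) and (183,410), on the bench. The red post is at (495,188), the blue tab at (540,395) and the green strip at (373,225). The target is the slide with the blue tab, behind the grey housing. Next I fit the fixture pose.

```bash
cat > fit.py <<'E'
from h import *
from scipy.optimize import least_squares
np.set_printoptions(precision=1,suppress=True)
t=camera("top");s=camera("side")
tp=[((155,-109,0),(285,122)),((155,41,0),(192,307)),((-135,41,0),(615,513)),((-135,-109,0),(712,296)),((90,32,10),(290,343)),((-85,32,10),(548,465)),((-85,-90,10),(635,285)),((28,0,75),(406,322)),((-59,0,50),(540,393))]
sp=[((155,-109,0),(143,325)),((155,41,0),(243,480)),((-135,41,0),(610,280)),((90,32,10),(330,408)),((-85,32,10),(548,293)),((28,0,75),(386,272))]
def W(p,P):
    c,sn=np.cos(p[2]),np.sin(p[2]);P=np.array(P,float)
    return np.c_[p[0]+c*P[:,0]-sn*P[:,1],p[1]+sn*P[:,0]+c*P[:,1],160+P[:,2]]
def res(p):
    a=proj(t,W(p,[q[0] for q in tp]))-(np.array([q[1] for q in tp])*.3+[140,100])
    b=proj(s,W(p,[q[0] for q in sp]))-(np.array([q[1] for q in sp])*.3+[160,80])
    return np.r_[a.ravel(),b.ravel()]
r=least_squares(res,[570,-34,1.2],loss="soft_l1")
print(r.x,r.x[2]); print(res(r.x).reshape(-1,2))
np.save("fix.npy",r.x)
# post angle from top & side
for c,uv in((t,(140+495*.3,100+184*.3)),(s,(160+317*.3,80+174*.3))):
    P=onz(c,uv,218); d=P[:2]-r.x[:2];y=r.x[2]
    f=np.array([np.cos(y)*d[0]+np.sin(y)*d[1],-np.sin(y)*d[0]+np.cos(y)*d[1]])
    print("post",P,f,np.hypot(*(f-[30,-54])),np.arctan2(-(f[1]+54),f[0]-30))
print(W(r.x,[(30,-54,26),(-62,0,36),(-82,0,36),(-17,0,36)]))
print(get_obs())
E
python3 fit.py
```

```text
[557.7 -41.5   1.1] 1.1462750569350326
[[ 2.9 -7.3]
 [-1.4  0.7]
 [ 0.2  0.5]
 [ 0.6 -0.6]
 [-0.8 -1. ]
 [ 0.4  0. ]
 [-0.9 -0.3]
 [-0.4 -0. ]
 [ 0.2 -0.1]
 [-3.8 -4.8]
 [ 0.8  0.7]
 [ 1.8 -0.6]
 [-0.5  1.8]
 [ 1.1 -0.3]
 [ 0.7  0.6]]
post [653.6 -67.2 218. ] [ 16.1 -98. ] 46.1136245848759 1.8761111482854669
post [655.8 -69.4 218. ] [  15.  -100.9] 49.269998016446834 1.8796997180094166
[[ 619.2  -36.4  186. ]
 [ 532.1  -98.   196. ]
 [ 523.9 -116.2  196. ]
 [ 550.7  -57.   196. ]]
{'time': 1.1, 'qpos': array([-0.9,  0.3,  0.1,  0. , -1.4, -0.3]), 'qvel': array([-0.,  0.,  0., -0., -0., -0.]), 'joint_efforts': array([ -0. , -38.6,  23.8,   5.4,  -0. ,   0. ]), 'eef_pos': array([ 210.5, -508.1,  231.3]), 'eef_rot': array([ 0. , -0.2,  1. , -0. ]), 'wrist_force': array([-0.3, -0.3, -0.3]), 'wrist_torque': array([ 0.1, -0. ,  0. ]), 'finger_force': 0.0, 'opening': 0.9975299595542358}
```

View pics/side0.png

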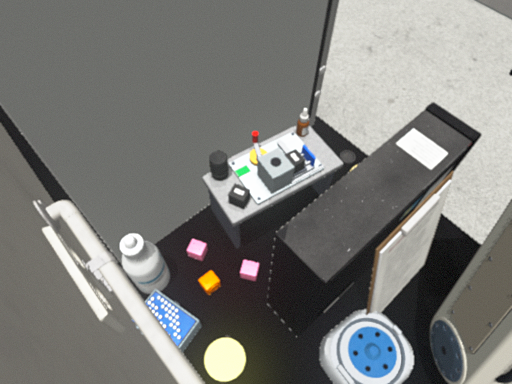

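```bash
cat >> h.py <<'E'
try: FX=np.load("fix.npy")
except Exception: FX=None
def toF(P):
    P=np.atleast_2d(P);d=P[:,:2]-FX[:2];c,s=np.cos(FX[2]),np.sin(FX[2])
    return np.c_[c*d[:,0]+s*d[:,1],-s*d[:,0]+c*d[:,1],P[:,2]-160]
def toW(P):
    P=np.atleast_2d(np.array(P,float));c,s=np.cos(FX[2]),np.sin(FX[2])
    return np.c_[FX[0]+c*P[:,0]-s*P[:,1],FX[1]+s*P[:,0]+c*P[:,1],P[:,2]+160]
E
sed -i '/((155,-109,0),(285,122)),/s/((155,-109,0),(285,122)),//; s/((155,-109,0),(143,325)),//' fit.py
python3 fit.py | grep -v "^\[\[\|^ \["
python3 - <<'E'
from h import *
np.set_printoptions(precision=0,suppress=True)
t=camera("top");s=camera("side");g=cv2.cvtColor(t["image"],cv2.COLOR_RGB2GRAY)
# incubator foot: bench(dark)->grey transitions per column
for u in (140,160,180,200,365,385,400):
    col=g[:,u].astype(int); rows=[v for v in range(100,230) if abs(col[v+1]-col[v-1])>25]
    print(u,rows[:6],[toF(onz(t,(u,v),0))[0][:2] for v in rows[:2]])
for u in (225,250,260,290,310,325): # riser level meets incubator
    col=g[:,u].astype(int); rows=[v for v in range(100,230) if abs(col[v+1]-col[v-1])>25]
    print("r",u,rows[:3],[toF(onz(t,(u,v),160))[0][:2] for v in rows[:1]])
def tri(a,b):
    o1,d1=ray(t,a);o2,d2=ray(s,b);A=np.stack([d1,-d2],1);x=np.linalg.lstsq(A,o2-o1,rcond=None)[0]
    p,q=o1+d1*x[0],o2+d2*x[1];return (p+q)/2,np.linalg.norm(p-q)
for n,a,b in[("label",(308,340),(422,148)),("ringhandle",(343,178),(317,93))]:
    P,e=tri(a,b);print(n,P,e,toF(P))
print("bottle",toF(onz(t,(140+.3*680,100+.3*295),240)),"pot",toF(onz(t,(140+.3*325,100+.3*130),222)))
# computer top corners at label height
z=tri((308,340),(422,148))[0][2]
for uv in[(130,256),(386,325),(118,313),(362,384)]:print("comp",onz(t,uv,z))
E
```

```text
[558.3 -41.9   1.1] 1.1386765918137927
post [653.6 -67.2 218. ] [ 17.  -97.1] 45.0443626950074 1.8637311401683347
post [655.8 -69.4 218. ] [  15.9 -100.1] 48.199919388281316 1.8677124267085339
{'time': 1.2, 'qpos': array([-0.9,  0.3,  0.1, -0. , -1.4, -0.3]), 'qvel': array([ 0., -0., -0.,  0., -0., -0.]), 'joint_efforts': array([ -0. , -38.6,  23.8,   5.4,  -0. ,   0. ]), 'eef_pos': array([ 210.5, -508.1,  231.3]), 'eef_rot': array([-0. , -0.2,  1. ,  0. ]), 'wrist_force': array([ 0.6, -0.2, -0.9]), 'wrist_torque': array([ 0., -0.,  0.]), 'finger_force': 0.0, 'opening': 1.002741466621556}
140 [122, 123, 124, 128, 129, 145] [array([398., -67.]), array([397., -64.])]
160 [130, 131, 132, 143, 144, 145] [array([342., -70.]), array([341., -68.])]
180 [136, 137, 161, 162, 174, 175] [array([289., -79.]), array([287., -76.])]
200 [142, 143, 183, 184, 185, 186] [array([236., -87.]), array([235., -84.])]
365 [188, 189, 190] [array([-184., -163.]), array([-185., -160.])]
385 [177, 178, 183, 184, 189, 190] [array([-219., -211.]), array([-220., -208.])]
400 [168, 169, 170, 175, 176, 178] [array([-245., -249.]), array([-246., -247.])]
r 225 [135, 136, 137] [array([157., -93.])]
r 250 [142, 143, 144] [array([ 103., -102.])]
r 260 [145, 146, 152] [array([  81., -106.])]
r 290 [153, 158, 166] [array([  18., -118.])]
r 310 [167, 168, 169] [array([ -33., -109.])]
r 325 [174, 175, 176] [array([ -67., -110.])]
label [341. -86. 371.] 1.7824287779567753 [[-131.  179.  211.]]
ringhandle [ 579. -154.  314.] 27.638517183532596 [[-93. -66. 154.]]
bottle [[-104.  -80.   80.]] pot [[119. -82.  62.]]
comp [456. 182. 371.]
comp [ 362. -203.  371.]
comp [371. 196. 371.]
comp [ 276. -167.  371.]
```

```bash
cat >> h.py <<'E'
from scipy.spatial.transform import Rotation as Rn
def Rt(tilt,flip=1):
    c,s=np.cos(FX[2]),np.sin(FX[2]); fx=np.array([c,s,0]);fy=np.array([-s,c,0])
    a=np.radians(tilt); z=-np.sin(a)*fy-np.array([0,0,np.cos(a)]); y=flip*fx
    return Rn.from_matrix(np.stack([np.cross(y,z),y,z],1))
def plan(Pf,tilt=None,flip=1):
    o=get_obs(); q=o["eef_rot"]; R0=Rn.from_quat([q[1],q[2],q[3],q[0]])
    print("t",round(o["time"],2),"F",o["wrist_force"].round(1),"nowF",toF(o["eef_pos"])[0].round(1),"nowW",o["eef_pos"].round(1))
    for P in Pf: print(P,"shift",(toW(P)[0]-o["eef_pos"]).round(1))
    if tilt is not None: print("rotvec",((Rt(tilt,flip)*R0.inv()).as_rotvec()).round(3))
E
python3 - <<'E'
from h import *
print("dirs fx",np.cos(FX[2]),np.sin(FX[2]))
plan([(-20,-40,260),(-20,-92,60)],30,1);plan([],30,-1);plan([],0,1);plan([],0,-1)
E
```

```text
dirs fx 0.41879663092499014 0.9080800525977198
t 1.3 F [ 0.3 -0.5 -0.5] nowF [-569.   120.5   71.3] nowW [ 210.5 -508.1  231.3]
(-20, -40, 260) shift [375.7 431.3 188.7]
(-20, -92, 60) shift [422.9 409.5 -11.3]
rotvec [-0.011 -0.538 -0.806]
t 1.3 F [ 0.3 -0.5 -0.5] nowF [-569.   120.5   71.3] nowW [ 210.5 -508.1  231.3]
rotvec [-0.659  0.013  2.252]
t 1.3 F [ 0.3 -0.5 -0.5] nowF [-569.   120.5   71.3] nowW [ 210.5 -508.1  231.3]
rotvec [-0.    -0.    -0.825]
t 1.3 F [ 0.3 -0.5 -0.5] nowF [-569.   120.5   71.3] nowW [ 210.5 -508.1  231.3]
rotvec [ 0.    -0.     2.317]
```

Emit:
{"name": "send_rows", "arguments": {
  "xyz": [
    [0,0,40],
    [0,0,80],
    [0,0,120],
    [0,0,160],
    [10,10,195],
    [35,35,200],
    [60,60,200],
    [80,85,200]
  ],
  "delta_rot": [
    [0,0,-0.1],
    [0,0,-0.2],
    [0,0,-0.3],
    [0,0,-0.4],
    [0,0,-0.5],
    [0,0,-0.6],
    [0,0,-0.7],
    [0,0,-0.8]
  ],
  "jaw": 1,
  "squeeze": 40
}}

```text
time: 1.97
eef_pos: [291.9, -422.4, 431.6]
eef_rot: [0.001, 0.205, 0.979, -0.0]
wrist_force: [0.8, -1.1, -0.6]
opening: 0.003
finger_force: 0.0
```

```bash
python3 - <<'E'
from h import *
plan([(-20,-40,260)],30);print(get_obs()["qpos"].round(2),get_obs()["opening"])
E
```

```text
t 1.97 F [ 0.8 -1.1 -0.6] nowF [-457.    82.5  271.6] nowW [ 291.9 -422.4  431.6]
(-20, -40, 260) shift [294.3 345.5 -11.6]
rotvec [-0.214 -0.476 -0.019]
[-0.66  0.22  0.57 -0.   -1.92 -1.32] 0.002752118405472161
```

Emit:
{"name": "send_rows", "arguments": {
  "xyz": [
    [25,25,0],
    [50,50,0],
    [75,80,0],
    [102,110,0],
    [128,140,0],
    [155,170,0],
    [180,200,0],
    [205,230,0]
  ],
  "delta_rot": [
    [0,0,0],
    [0,0,0],
    [0,0,0],
    [0,0,0],
    [-0.04,-0.09,0],
    [-0.08,-0.18,0],
    [-0.12,-0.27,0],
    [-0.16,-0.36,0]
  ]
}}

```text
time: 2.63
eef_pos: [496.8, -191.5, 432.7]
eef_rot: [0.195, 0.198, 0.96, -0.041]
wrist_force: [0.4, -1.0, 0.6]
opening: 0.001
finger_force: 0.0
```

```bash
python3 - <<'E'
from h import *
plan([(-20,-40,260),(-20,-40,160)],30);print(get_obs()["qpos"].round(2))
c=camera("side");save(c,"s1.png")
E
```

```text
t 2.63 F [ 0.4 -1.   0.6] nowF [-161.6   -6.8  272.7] nowW [ 496.8 -191.5  432.7]
(-20, -40, 260) shift [ 89.4 114.7 -12.7]
(-20, -40, 160) shift [  89.4  114.7 -112.7]
rotvec [-0.048 -0.113 -0.025]
[ 0.05 -0.06  0.12  0.18 -1.39 -2.02]
```

View pics/s1.png

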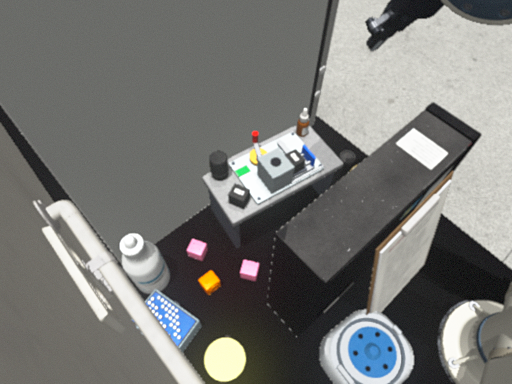

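The side view shows the gripper at upper right (375,35), well clear of the computer and incubator. I'll continue to a point above the cam side.

Emit:
{"name": "send_rows", "arguments": {
  "xyz": [
    [20,28,0],
    [40,56,0],
    [60,85,0],
    [80,110,-10],
    [89,115,-40],
    [89,115,-75],
    [89,115,-100],
    [89,115,-113]
  ],
  "delta_rot": [
    [-0.02,-0.05,-0.01],
    [-0.048,-0.113,-0.025],
    [-0.048,-0.113,-0.025],
    [-0.048,-0.113,-0.025],
    [-0.048,-0.113,-0.025],
    [-0.048,-0.113,-0.025],
    [-0.048,-0.113,-0.025],
    [-0.048,-0.113,-0.025]
  ]
}}

```text
time: 3.35
eef_pos: [583.0, -78.0, 313.5]
eef_rot: [0.246, 0.207, 0.945, -0.057]
wrist_force: [-0.1, 0.5, -0.5]
opening: 0.004
finger_force: 0.0
```

```bash
python3 - <<'E'
from h import *
plan([(-20,-96,90),(-20,-96,70)],30);print(get_obs()["qpos"].round(2))
a=camera("top");b=camera("side")
cv2.imwrite("pics/m2.png",np.hstack([cv2.resize(a["image"][90:280,170:370],None,fx=2,fy=2),cv2.resize(b["image"][30:220,170:370],None,fx=2,fy=2)])[:,:,::-1])
E
```

```text
t 3.35 F [-0.1  0.5 -0.5] nowF [-22.4 -37.5 153.5] nowW [583.  -78.  313.5]
(-20, -96, 90) shift [ 54.1 -22.3 -63.5]
(-20, -96, 70) shift [ 54.1 -22.3 -83.5]
rotvec [-0.001 -0.013  0.001]
[ 0.33 -0.01 -0.27  0.43 -0.98 -2.52]
```

View pics/m2.png

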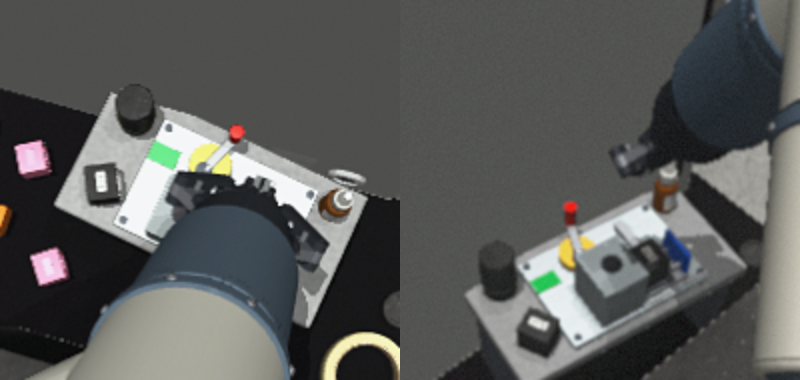

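The lever, tab and bystanders are as before, with the post at (237,132) left and (571,212) right. Joint 6 is nearing its limit, so I turn the tool half round up here.

Emit:
{"name": "send_rows", "arguments": {
  "xyz": [
    [0,0,0],
    [0,0,0],
    [0,0,0],
    [0,0,0],
    [0,0,0],
    [0,0,0],
    [0,0,0],
    [0,0,0]
  ],
  "delta_rot": [
    [-0.056,0.026,0.107],
    [-0.113,0.052,0.215],
    [-0.169,0.078,0.322],
    [-0.225,0.104,0.43],
    [-0.282,0.13,0.537],
    [-0.338,0.155,0.644],
    [-0.394,0.181,0.752],
    [-0.45,0.207,0.859]
  ]
}}

```text
time: 4.12
eef_pos: [585.2, -78.2, 320.5]
eef_rot: [0.194, -0.268, 0.928, -0.172]
wrist_force: [-0.2, -0.1, -0.5]
opening: 0.002
finger_force: 0.0
```

Emit:
{"name": "send_rows", "arguments": {
  "xyz": [
    [0,0,0],
    [0,0,0],
    [0,0,0],
    [0,0,0],
    [0,0,0],
    [0,0,0],
    [0,0,0],
    [0,0,0]
  ],
  "delta_rot": [
    [-0.056,0.026,0.107],
    [-0.113,0.052,0.215],
    [-0.169,0.078,0.322],
    [-0.225,0.104,0.43],
    [-0.282,0.13,0.537],
    [-0.338,0.155,0.644],
    [-0.394,0.181,0.752],
    [-0.45,0.207,0.859]
  ]
}}

```text
time: 4.78
eef_pos: [585.2, -78.2, 320.6]
eef_rot: [0.091, -0.677, 0.688, -0.246]
wrist_force: [-0.2, 0.1, 0.3]
opening: 0.004
finger_force: 0.0
```

Emit:
{"name": "send_rows", "arguments": {
  "xyz": [
    [0,0,0],
    [0,0,0],
    [0,0,0],
    [0,0,0],
    [0,0,0],
    [0,0,0],
    [0,0,0],
    [0,0,0]
  ],
  "delta_rot": [
    [-0.056,0.026,0.107],
    [-0.113,0.052,0.215],
    [-0.169,0.078,0.322],
    [-0.225,0.104,0.43],
    [-0.282,0.13,0.537],
    [-0.338,0.155,0.644],
    [-0.394,0.181,0.752],
    [-0.45,0.207,0.859]
  ]
}}

```text
time: 5.45
eef_pos: [585.2, -78.2, 320.6]
eef_rot: [0.034, 0.923, -0.282, 0.261]
wrist_force: [0.0, -0.2, -0.1]
opening: -0.003
finger_force: 0.0
```

```bash
python3 - <<'E'
from h import *
plan([(-22,-97,90),(-22,-97,60)],30,-1);print(get_obs()["qpos"].round(2))
E
```

```text
t 5.45 F [ 0.  -0.2 -0.1] nowF [-21.7 -39.6 160.6] nowW [585.2 -78.2 320.6]
(-22, -97, 90) shift [ 52.  -24.3 -70.6]
(-22, -97, 60) shift [  52.   -24.3 -100.6]
rotvec [-0.073  0.043  0.138]
[ 0.34 -0.02 -0.27  0.44 -0.96  0.45]
```

Emit:
{"name": "send_rows", "arguments": {
  "xyz": [
    [13,-6,-15],
    [26,-12,-35],
    [39,-18,-52],
    [52,-24,-65],
    [52,-24,-75],
    [52,-24,-85],
    [52,-24,-95],
    [52,-24,-100]
  ],
  "delta_rot": [
    [-0.036,0.021,0.069],
    [-0.073,0.043,0.138],
    [-0.073,0.043,0.138],
    [-0.073,0.043,0.138],
    [-0.073,0.043,0.138],
    [-0.073,0.043,0.138],
    [-0.073,0.043,0.138],
    [-0.073,0.043,0.138]
  ]
}}

```text
time: 6.12
eef_pos: [637.0, -102.4, 218.7]
eef_rot: [0.055, 0.943, -0.21, 0.252]
wrist_force: [-1.4, -0.1, 0.5]
opening: 0.001
finger_force: 0.0
```

```bash
python3 - <<'E'
from h import *
plan([(-22,-97,40)],30,-1);print(get_obs()["qpos"].round(2))
a=camera("top");b=camera("side")
cv2.imwrite("pics/m3.png",np.hstack([cv2.resize(a["image"][120:240,200:350],None,fx=2.6,fy=2.6),cv2.resize(b["image"][80:200,210:360],None,fx=2.6,fy=2.6)])[:,:,::-1])
E
```

```text
t 6.12 F [-1.4 -0.1  0.5] nowF [-21.9 -96.8  58.7] nowW [ 637.  -102.4  218.7]
(-22, -97, 40) shift [  0.1  -0.1 -18.7]
rotvec [-0.002 -0.001  0.006]
[ 0.23  0.13 -0.38  0.5  -0.7   0.57]
```

View pics/m3.png

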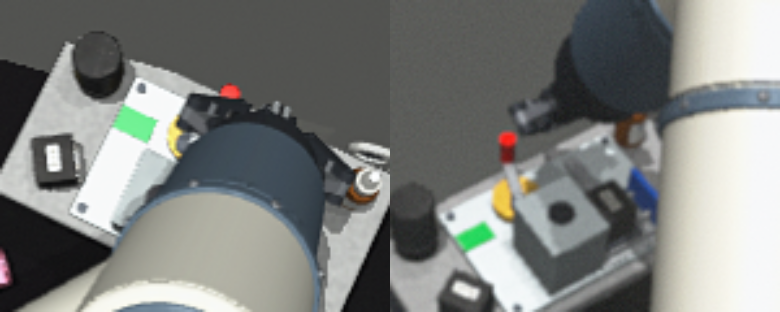

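Left view: the finger is behind the red post (230,92), with a knuckle near the bottle (365,185). Right view: the tip (530,125) is behind the post (508,140). I move slightly away from the bottle while descending.

Emit:
{"name": "send_rows", "arguments": {
  "xyz": [
    [1.5,3.5,0],
    [3.4,7.3,0],
    [3.4,7.3,-5],
    [3.4,7.3,-10],
    [3.4,7.3,-14],
    [3.4,7.3,-17],
    [3.4,7.3,-19],
    [3.4,7.3,-19]
  ],
  "delta_rot": [
    [0,0,0],
    [0,0,0],
    [0,0,0],
    [0,0,0],
    [0,0,0],
    [0,0,0],
    [0,0,0],
    [0,0,0]
  ]
}}

```text
time: 6.88
eef_pos: [639.5, -95.0, 198.4]
eef_rot: [0.056, 0.943, -0.21, 0.251]
wrist_force: [-0.1, 0.6, 0.5]
opening: 0.007
finger_force: 0.0
```

```bash
python3 - <<'E'
from h import *
plan([(x,-97,40) for x in (-8,-3,2,7,12,17,22,27,33,39,45)]+[(48,-95.5,40),(51,-94,40),(53,-90,40),(54.3,-86.7,40),(55,-82,40),(55.5,-77,40)],30,-1)
E
```

```text
t 6.88 F [-0.1  0.6  0.5] nowF [-14.2 -96.   38.4] nowW [639.5 -95.  198.4]
(-8, -97, 40) shift [3.5 5.2 1.6]
(-3, -97, 40) shift [5.6 9.7 1.6]
(2, -97, 40) shift [ 7.7 14.3  1.6]
(7, -97, 40) shift [ 9.8 18.8  1.6]
(12, -97, 40) shift [11.9 23.4  1.6]
(17, -97, 40) shift [14.  27.9  1.6]
(22, -97, 40) shift [16.1 32.5  1.6]
(27, -97, 40) shift [18.2 37.   1.6]
(33, -97, 40) shift [20.7 42.4  1.6]
(39, -97, 40) shift [23.2 47.9  1.6]
(45, -97, 40) shift [25.7 53.3  1.6]
(48, -95.5, 40) shift [25.6 56.7  1.6]
(51, -94, 40) shift [25.5 60.   1.6]
(53, -90, 40) shift [22.7 63.5  1.6]
(54.3, -86.7, 40) shift [20.2 66.1  1.6]
(55, -82, 40) shift [16.3 68.7  1.6]
(55.5, -77, 40) shift [11.9 71.2  1.6]
rotvec [-0.002 -0.003  0.006]
```

Emit:
{"name": "send_rows", "arguments": {
  "xyz": [
    [3,5,1],
    [5.5,10,1],
    [8,14,1],
    [10,19,1],
    [12,23,1],
    [14,28,1],
    [16,32,1],
    [18,37,1]
  ],
  "delta_rot": [
    [0,0,0],
    [0,0,0],
    [0,0,0],
    [0,0,0],
    [0,0,0],
    [0,0,0],
    [0,0,0],
    [0,0,0]
  ]
}}

```text
time: 7.55
eef_pos: [657.6, -57.6, 199.8]
eef_rot: [0.056, 0.943, -0.21, 0.251]
wrist_force: [-4.7, -2.4, 0.9]
opening: 0.003
finger_force: 2.0
```

```bash
python3 - <<'E'
from h import *
plan([(33,-97,40),(39,-97,40),(45,-97,40),(48,-95.5,40),(51,-94,40),(53,-90,40),(54.3,-86.7,40),(55,-82,40),(55.5,-77,40)],30,-1);print(get_obs()["qpos"].round(2))
for c in ("top","side"):
    camera(c);print(c,[(m["at"],m["conf"]) for m in mark_of(c,"lever_post")])
E
```

```text
t 7.55 F [-4.7 -2.4  0.9] nowF [ 27.3 -96.7  39.8] nowW [657.6 -57.6 199.8]
(33, -97, 40) shift [2.6 5.1 0.2]
(39, -97, 40) shift [ 5.1 10.5  0.2]
(45, -97, 40) shift [ 7.7 15.9  0.2]
(48, -95.5, 40) shift [ 7.6 19.3  0.2]
(51, -94, 40) shift [ 7.4 22.7  0.2]
(53, -90, 40) shift [ 4.7 26.1  0.2]
(54.3, -86.7, 40) shift [ 2.2 28.7  0.2]
(55, -82, 40) shift [-1.8 31.3  0.2]
(55.5, -77, 40) shift [-6.1 33.9  0.2]
rotvec [-0.002 -0.003  0.006]
[ 0.3   0.18 -0.38  0.56 -0.68  0.44]
top [([273.9, 150.3], 0.43)]
side [([243.1, 140.6], 0.81)]
```

```bash
cat > post.py <<'E'
from h import *
import sys
for n in ("side","top"):
    c=camera(n)
    im=c["image"].astype(int); m=(im[...,0]>130)&(im[...,1]<70)&(im[...,2]<70); v,u=np.nonzero(m)
    k=(v>90)&(v<200)&(u>180)&(u<320); print(n,"red px",k.sum())
    if k.sum()<4: continue
    f=toF(onz(c,(u[k].mean(),v[k].mean()),208))[0]; print(f.round(1),np.hypot(f[0]-30,f[1]+54).round(1),"theta",np.arctan2(-(f[1]+54),f[0]-30).round(2))
E
python3 post.py
```

```text
side red px 0
top red px 10
[  49.3 -100.8   48. ] 50.6 theta 1.18
```

Emit:
{"name": "send_rows", "arguments": {
  "xyz": [
    [2.5,5,0],
    [4,8,0],
    [5,10.5,0],
    [6.5,13,0],
    [7.7,16,0],
    [7.6,19,0],
    [7.4,22.5,0],
    [7.4,22.5,0]
  ],
  "delta_rot": [
    [0,0,0],
    [0,0,0],
    [0,0,0],
    [0,0,0],
    [0,0,0],
    [0,0,0],
    [0,0,0],
    [0,0,0]
  ]
}}

```text
time: 8.52
eef_pos: [662.8, -37.4, 199.3]
eef_rot: [0.058, 0.943, -0.211, 0.25]
wrist_force: [-10.4, -6.8, 3.3]
opening: 0.0
finger_force: 5.3
```

```bash
python3 post.py; python3 - <<'E'
from h import *
plan([(53,-90,40),(54.3,-86.7,40),(55,-82,40),(55.5,-77,40)],30,-1);print(get_obs()["qpos"].round(2))
E
```

```text
side red px 0
top red px 0
t 8.62 F [-9.9 -6.3  3.8] nowF [ 47.9 -93.2  39.3] nowW [663.  -37.5 199.3]
(53, -90, 40) shift [-0.8  6.   0.7]
(54.3, -86.7, 40) shift [-3.2  8.6  0.7]
(55, -82, 40) shift [-7.2 11.2  0.7]
(55.5, -77, 40) shift [-11.5  13.7   0.7]
rotvec [ 0.001 -0.006  0.009]
[ 0.34  0.2  -0.37  0.57 -0.71  0.4 ]
```

Emit:
{"name": "send_rows", "arguments": {
  "xyz": [
    [-2.3,2.2,0],
    [-4,3.5,0],
    [-5.5,4.7,0],
    [-7,6,0],
    [-8.7,7.3,0],
    [-10.3,8.6,0],
    [-12,10,0],
    [-12,10,0]
  ],
  "delta_rot": [
    [0,0,0],
    [0,0,0],
    [0,0,0],
    [0,0,0],
    [0,0,0],
    [0,0,0],
    [0,0,0],
    [0,0,0]
  ]
}}

```text
time: 9.28
eef_pos: [653.1, -25.0, 200.1]
eef_rot: [0.055, 0.943, -0.21, 0.252]
wrist_force: [-1.0, -3.2, -1.6]
opening: 0.0
finger_force: 1.7
```

```bash
python3 post.py; python3 - <<'E'
from h import *
plan([(55,-79,40)],30,-1);F=get_obs()["wrist_force"];print("Ff",toF(F+[*FX[:2],160]))
a=camera("top");b=camera("side")
cv2.imwrite("pics/m4.png",np.hstack([cv2.resize(a["image"][120:220,200:330],None,fx=3,fy=3),cv2.resize(b["image"][90:190,210:340],None,fx=3,fy=3)])[:,:,::-1])
E
```

```text
side red px 0
top red px 1
t 9.38 F [-2.5 -2.5 -2.2] nowF [ 55.  -79.1  40.1] nowW [653.2 -25.1 200.1]
(55, -79, 40) shift [-0.1  0.  -0.1]
rotvec [-0.002 -0.002  0.005]
Ff [[-3.27054953  1.21474394 -2.15196406]]
```

View pics/m4.png

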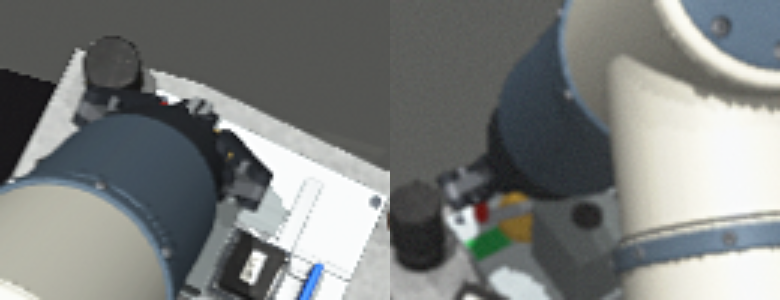

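Right view: the red post shows at (483,213) just below the fingers, with the green strip at (490,245) partly below it. The lever is nearly round.

```bash
python3 - <<'E'
from h import *
c=camera("side");im=c["image"].astype(int)
v,u=np.nonzero((im[...,0]>80)&(im[...,0]>2.5*im[...,1])&(im[...,0]>2.5*im[...,2]));k=(v>140)&(v<185)&(u>220)&(u<260)
print(k.sum(),u[k].mean(),v[k].mean(),u[k].min(),u[k].max(),v[k].min(),v[k].max())
for z in(35,40,45,50):
    f=toF(onz(c,(u[k].mean(),v[k].mean()),160+z))[0];print(z,f.round(1),np.hypot(f[0]-30,f[1]+54))
for th in(0,.1,.2,.3,.4,.5,.6):print(th,proj(c,toW([(30+45*np.cos(th),-54-45*np.sin(th),z) for z in (30,43,57)])).round(0).tolist())
E
```

```text
15 240.06666666666666 160.33333333333334 239 241 158 163
35 [ 74.1 -66.8  35. ] 45.91515483081635
40 [ 75.9 -63.6  40. ] 46.84982262386954
45 [ 77.6 -60.4  45. ] 48.04499860623439
50 [ 79.4 -57.2  50. ] 49.48180955354096
0 [[243.0, 166.0], [243.0, 162.0], [243.0, 159.0]]
0.1 [[242.0, 165.0], [242.0, 161.0], [242.0, 157.0]]
0.2 [[241.0, 163.0], [241.0, 159.0], [241.0, 155.0]]
0.3 [[240.0, 161.0], [240.0, 158.0], [240.0, 154.0]]
0.4 [[240.0, 160.0], [240.0, 156.0], [240.0, 152.0]]
0.5 [[240.0, 158.0], [240.0, 154.0], [240.0, 150.0]]
0.6 [[240.0, 156.0], [240.0, 153.0], [240.0, 149.0]]
```

Emit:
{"name": "send_rows", "arguments": {
  "xyz": [
    [-1,2.5,0],
    [-3,4,0],
    [-5,5.3,0],
    [-7,6.7,0],
    [-9,8,0],
    [-10.5,8.6,0],
    [-10.5,8.6,0],
    [-10.5,8.6,0]
  ],
  "delta_rot": [
    [0,0,0],
    [0,0,0],
    [0,0,0],
    [0,0,0],
    [0,0,0],
    [0,0,0],
    [0,0,0],
    [0,0,0]
  ]
}}

```text
time: 10.2
eef_pos: [642.2, -17.9, 200.1]
eef_rot: [0.056, 0.943, -0.21, 0.251]
wrist_force: [-1.4, -6.5, -1.7]
opening: -0.001
finger_force: 3.6
```

```bash
cat > p2.py <<'E'
from h import *
o=get_obs();print(o["time"],toF(o["eef_pos"]),"Ff",toF(o["wrist_force"]+[*FX[:2],160]).round(1),o["qpos"].round(2))
for n in ("side","top"):
    c=camera(n);im=c["image"].astype(int)
    v,u=np.nonzero((im[...,0]>80)&(im[...,0]>2.5*im[...,1])&(im[...,0]>2.5*im[...,2]));k=(v>135)&(v<185)&(u>220)&(u<275)
    if k.sum(): print(n,k.sum(),u[k].mean(),v[k].mean(),u[k].min(),u[k].max(),v[k].min(),v[k].max())
    for th in(-.2,0,.2,.4):print(th,proj(c,toW([(30+45*np.cos(th),-54-45*np.sin(th),z) for z in (30,43,57)])).round(0).tolist())
E
python3 p2.py
```

```text
10.2 [[ 56.9487787  -66.13746681  40.11124613]] Ff [[-6.5 -1.5 -1.7]] [ 0.39  0.16 -0.42  0.6  -0.71  0.34]
side 16 243.0 165.1875 242 244 163 168
-0.2 [[245.0, 169.0], [245.0, 165.0], [245.0, 161.0]]
0 [[243.0, 166.0], [243.0, 162.0], [243.0, 159.0]]
0.2 [[241.0, 163.0], [241.0, 159.0], [241.0, 155.0]]
0.4 [[240.0, 160.0], [240.0, 156.0], [240.0, 152.0]]
-0.2 [[250.0, 169.0], [250.0, 168.0], [250.0, 166.0]]
0 [[252.0, 165.0], [252.0, 164.0], [252.0, 162.0]]
0.2 [[254.0, 161.0], [254.0, 160.0], [254.0, 158.0]]
0.4 [[257.0, 158.0], [257.0, 156.0], [257.0, 155.0]]
```

Emit:
{"name": "send_rows", "arguments": {
  "xyz": [
    [-2,-4.5,0],
    [-5,-11,0],
    [-8.4,-18,0],
    [-8.4,-18,20],
    [-8.4,-18,45],
    [-8.4,-18,75],
    [-15,-35,100],
    [-22,-55,115]
  ],
  "delta_rot": [
    [0,0,0],
    [0,0,0],
    [0,0,0],
    [0,0,0],
    [0,0,0],
    [0,0,0],
    [0,0,0],
    [0,0,0]
  ]
}}

```text
time: 10.97
eef_pos: [622.2, -71.0, 319.8]
eef_rot: [0.054, 0.943, -0.209, 0.255]
wrist_force: [0.1, -0.4, -0.0]
opening: 0.001
finger_force: 0.0
```

```bash
python3 p2.py; python3 - <<'E'
from h import *
plan([(-95,0,120),(-95,0,36)],0,-1);plan([],10,-1)
E
```

```text
10.9667 [[  0.34485069 -70.24059934 159.84508895]] Ff [[-0.3 -0.3 -0. ]] [ 0.32  0.06 -0.19  0.43 -0.97  0.63]
side 41 242.85365853658536 161.82926829268294 240 245 157 168
-0.2 [[245.0, 169.0], [245.0, 165.0], [245.0, 161.0]]
0 [[243.0, 166.0], [243.0, 162.0], [243.0, 159.0]]
0.2 [[241.0, 163.0], [241.0, 159.0], [241.0, 155.0]]
0.4 [[240.0, 160.0], [240.0, 156.0], [240.0, 152.0]]
top 20 249.65 164.05 248 252 161 167
-0.2 [[250.0, 169.0], [250.0, 168.0], [250.0, 166.0]]
0 [[252.0, 165.0], [252.0, 164.0], [252.0, 162.0]]
0.2 [[254.0, 161.0], [254.0, 160.0], [254.0, 158.0]]
0.4 [[257.0, 158.0], [257.0, 156.0], [257.0, 155.0]]
t 11.07 F [0.  0.5 0.3] nowF [ -1.6 -70.6 160.8] nowW [621.7 -73.  320.8]
(-95, 0, 120) shift [-103.2  -55.2  -40.8]
(-95, 0, 36) shift [-103.2  -55.2 -124.8]
rotvec [0.217 0.482 0.008]
t 11.07 F [0.  0.5 0.3] nowF [ -1.6 -70.6 160.8] nowW [621.7 -73.  320.8]
rotvec [0.143 0.324 0.007]
```

Both cameras agree that the lever is at about 0 (post at side pixel (243,162)). Next is the tab.

Emit:
{"name": "send_rows", "arguments": {
  "xyz": [
    [-13,-7,0],
    [-26,-14,0],
    [-39,-21,0],
    [-52,-28,-5],
    [-65,-35,-10],
    [-78,-42,-15],
    [-91,-49,-20],
    [-103,-55,-30]
  ],
  "delta_rot": [
    [0.03,0.066,0.001],
    [0.06,0.132,0.002],
    [0.09,0.198,0.003],
    [0.12,0.264,0.004],
    [0.15,0.33,0.005],
    [0.18,0.396,0.006],
    [0.21,0.466,0.007],
    [0.217,0.482,0.008]
  ]
}}

```text
time: 11.73
eef_pos: [518.9, -127.6, 284.6]
eef_rot: [0.001, 0.977, -0.213, -0.005]
wrist_force: [0.0, -0.0, -1.1]
opening: -0.0
finger_force: 0.0
```

```bash
python3 - <<'E'
from h import *
plan([(-95,-2,80),(-95,-2,36)],0,-1);print(get_obs()["qpos"].round(2))
a=camera("top");b=camera("side")
cv2.imwrite("pics/m5.png",np.hstack([cv2.resize(a["image"][140:250,220:350],None,fx=3,fy=3),cv2.resize(b["image"][80:190,230:360],None,fx=3,fy=3)])[:,:,::-1])
E
```

```text
t 11.73 F [ 0.  -0.  -1.1] nowF [-9.430e+01 -1.000e-01  1.246e+02] nowW [ 518.9 -127.6  284.6]
(-95, -2, 80) shift [  1.4  -1.5 -44.6]
(-95, -2, 36) shift [  1.4  -1.5 -88.6]
rotvec [-0.001 -0.011 -0.002]
[ 0.05  0.22  0.2  -0.   -1.56  1.09]
```

View pics/m5.png

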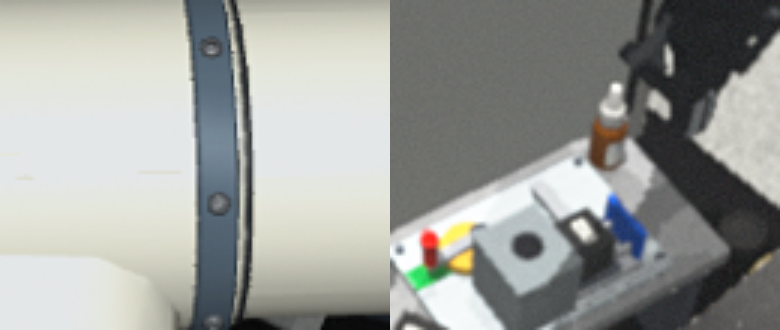

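Right view: the post (430,245) is over the green strip (425,275), the fingers (690,110) are behind the blue tab (625,225), and the bottle is clear. I descend behind the tab.

Emit:
{"name": "send_rows", "arguments": {
  "xyz": [
    [1,-1,-15],
    [1,-1,-30],
    [1,-1,-45],
    [1,-1,-60],
    [1,-1,-72],
    [1,-1,-82],
    [1,-1,-88],
    [1,-1,-91]
  ],
  "delta_rot": [
    [0,-0.01,0],
    [0,-0.01,0],
    [0,-0.01,0],
    [0,-0.01,0],
    [0,-0.01,0],
    [0,-0.01,0],
    [0,-0.01,0],
    [0,-0.01,0]
  ]
}}

```text
time: 12.5
eef_pos: [518.8, -127.4, 193.7]
eef_rot: [0.0, 0.977, -0.213, 0.001]
wrist_force: [0.2, 0.4, -0.1]
opening: -0.001
finger_force: 0.0
```

```bash
python3 - <<'E'
from h import *
plan([(x,-2,33) for x in (-80,-70,-60,-50,-40,-31,-27)],0,-1)
E
```

```text
t 12.5 F [ 0.2  0.4 -0.1] nowF [-94.2   0.1  33.7] nowW [ 518.8 -127.4  193.7]
(-80, -2, 33) shift [ 7.8 12.  -0.7]
(-70, -2, 33) shift [12.  21.1 -0.7]
(-60, -2, 33) shift [16.2 30.2 -0.7]
(-50, -2, 33) shift [20.4 39.3 -0.7]
(-40, -2, 33) shift [24.6 48.4 -0.7]
(-31, -2, 33) shift [28.3 56.5 -0.7]
(-27, -2, 33) shift [30.  60.2 -0.7]
rotvec [ 0.001  0.001 -0.004]
```

Push gently; plenty of time is left, so use small steps and check part-way.

Emit:
{"name": "send_rows", "arguments": {
  "xyz": [
    [4,6,0],
    [7.8,12,0],
    [9.5,15.5,0],
    [11,19,0],
    [12.5,22.5,0],
    [14,26,0],
    [15.5,29,0],
    [17,32,0]
  ],
  "delta_rot": [
    [0,0,0],
    [0,0,0],
    [0,0,0],
    [0,0,0],
    [0,0,0],
    [0,0,0],
    [0,0,0],
    [0,0,0]
  ]
}}

```text
time: 13.17
eef_pos: [536.0, -95.6, 194.6]
eef_rot: [0.0, 0.977, -0.213, 0.001]
wrist_force: [-1.7, -0.7, 1.7]
opening: -0.002
finger_force: 1.2
```

Emit:
{"name": "send_rows", "arguments": {
  "xyz": [
    [1.5,3.2,0],
    [3,6.4,0],
    [4.3,9.4,0],
    [5.6,12.2,0],
    [6.7,14.5,0],
    [7.7,16.8,0],
    [8.6,18.7,0],
    [9.5,20.6,0]
  ],
  "delta_rot": [
    [0,0,0],
    [0,0,0],
    [0,0,0],
    [0,0,0],
    [0,0,0],
    [0,0,0],
    [0,0,0],
    [0,0,0]
  ]
}}

```text
time: 13.83
eef_pos: [545.3, -74.9, 194.2]
eef_rot: [0.0, 0.977, -0.213, 0.001]
wrist_force: [-0.5, -1.1, 1.6]
opening: 0.002
finger_force: 1.1
```

```bash
cat > p3.py <<'E'
from h import *
o=get_obs();print(o["time"],toF(o["eef_pos"]),"Ff",toF(o["wrist_force"]+[*FX[:2],160]).round(1))
c=camera("side");im=c["image"].astype(int)
v,u=np.nonzero((im[...,2]>90)&(im[...,2]>2*im[...,0])&(im[...,2]>1.6*im[...,1]));k=(v>120)&(v<200)&(u>250)&(u<340)
if k.sum():
    print("blue",k.sum(),u[k].mean(),v[k].mean())
    for s in (0,20,35,40,45):print(s,proj(c,toW([(-59+s,0,35)])).round(1))
E
python3 p3.py
```

```text
13.8333 [[-35.35253388  -2.0070752   34.2160071 ]] Ff [[-1.2 -0.   1.6]]
blue 38 295.0 162.10526315789474
0 [[308.8 155.8]]
20 [[301.3 159.6]]
35 [[295.6 162.6]]
40 [[293.6 163.6]]
45 [[291.7 164.6]]
```

Emit:
{"name": "send_rows", "arguments": {
  "xyz": [
    [0.5,1,0],
    [1,2.1,0],
    [1.5,3.2,0],
    [2,4.3,0],
    [2.4,5.2,0],
    [2.8,6.1,0],
    [3.2,7,0],
    [3.4,7.4,0]
  ],
  "delta_rot": [
    [0,0,0],
    [0,0,0],
    [0,0,0],
    [0,0,0],
    [0,0,0],
    [0,0,0],
    [0,0,0],
    [0,0,0]
  ]
}}

```text
time: 14.55
eef_pos: [547.6, -69.8, 194.2]
eef_rot: [0.002, 0.977, -0.213, -0.0]
wrist_force: [-3.8, -9.8, 1.2]
opening: 0.0
finger_force: 5.2
```

```bash
python3 p3.py
```

```text
14.55 [[-29.78840058  -1.94998732  34.2257002 ]] Ff [[-10.5  -0.7   1.2]]
blue 37 293.4594594594595 164.05405405405406
0 [[308.8 155.8]]
20 [[301.3 159.6]]
35 [[295.6 162.6]]
40 [[293.6 163.6]]
45 [[291.7 164.6]]
```

```bash
python3 - <<'E'
from h import *
def blue(im):
    im=im.astype(int);v,u=np.nonzero((im[...,2]>90)&(im[...,2]>2*im[...,0])&(im[...,2]>1.6*im[...,1]));k=(v>120)&(v<200)&(u>250)&(u<340)
    return k.sum(),u[k].mean(),v[k].mean(),u[k].min(),u[k].max(),v[k].min(),v[k].max()
print(blue(cv2.imread("pics/side0.png")[:,:,::-1])); c=camera("side");print(blue(c["image"]))
save(c,"s6.png"); a=cv2.imread("pics/side0.png");b=cv2.imread("pics/s6.png")
cv2.imwrite("pics/m6.png",np.hstack([cv2.resize(x[120:200,225:335],None,fx=3.6,fy=3.6,interpolation=2) for x in(a,b)]))
E
python3 p2.py
```

```text
(np.int64(106), np.float64(308.1132075471698), np.float64(154.64150943396226), np.int64(303), np.int64(314), np.int64(146), np.int64(164))
(np.int64(37), np.float64(293.6756756756757), np.float64(164.0810810810811), np.int64(289), np.int64(297), np.int64(158), np.int64(173))
14.65 [[-29.82504997  -1.94564344  34.20329588]] Ff [[-9.8 -1.   1.6]] [ 0.16  0.27  0.04  0.   -1.34  0.98]
side 40 242.825 161.9 241 245 157 168
-0.2 [[245.0, 169.0], [245.0, 165.0], [245.0, 161.0]]
0 [[243.0, 166.0], [243.0, 162.0], [243.0, 159.0]]
0.2 [[241.0, 163.0], [241.0, 159.0], [241.0, 155.0]]
0.4 [[240.0, 160.0], [240.0, 156.0], [240.0, 152.0]]
-0.2 [[250.0, 169.0], [250.0, 168.0], [250.0, 166.0]]
0 [[252.0, 165.0], [252.0, 164.0], [252.0, 162.0]]
0.2 [[254.0, 161.0], [254.0, 160.0], [254.0, 158.0]]
0.4 [[257.0, 158.0], [257.0, 156.0], [257.0, 155.0]]
```

View pics/m6.png

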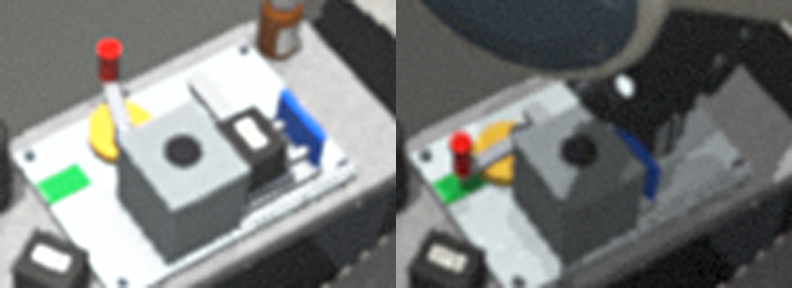

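The cube is in the housing, and the tab's right edge moved 17 px (314 to 297), which matches the full 45 mm. One slightly firmer push will confirm the stop.

Emit:
{"name": "send_rows", "arguments": {
  "xyz": [
    [0.4,0.9,0],
    [0.8,1.8,0],
    [1.3,2.7,0],
    [1.3,2.7,0],
    [1.3,2.7,0],
    [0.8,1.8,0],
    [0.8,1.8,0],
    [0.8,1.8,0]
  ],
  "delta_rot": [
    [0,0,0],
    [0,0,0],
    [0,0,0],
    [0,0,0],
    [0,0,0],
    [0,0,0],
    [0,0,0],
    [0,0,0]
  ]
}}

```text
time: 15.42
eef_pos: [547.6, -69.7, 194.3]
eef_rot: [0.004, 0.977, -0.213, -0.001]
wrist_force: [-4.0, -13.5, 1.7]
opening: 0.001
finger_force: 7.2
```

```bash
python3 p3.py; python3 - <<'E'
from h import *
plan([(-70,-2,34),(-80,-2,120)])
E
```

```text
15.4167 [[-29.67615477  -1.91461449  34.28557209]] Ff [[-13.9  -2.    1.7]]
blue 37 293.64864864864865 164.1081081081081
0 [[308.8 155.8]]
20 [[301.3 159.6]]
35 [[295.6 162.6]]
40 [[293.6 163.6]]
45 [[291.7 164.6]]
t 15.47 F [ -5.  -13.7   1.2] nowF [-29.7  -1.9  34.3] nowW [547.6 -69.6 194.3]
(-70, -2, 34) shift [-16.8 -36.7  -0.3]
(-80, -2, 120) shift [-21.  -45.8  85.7]
```

Hard stop reached. Back off and rise.

Emit:
{"name": "send_rows", "arguments": {
  "xyz": [
    [-3,-6,0],
    [-8,-17,0],
    [-13,-28,0],
    [-18,-39,0],
    [-19,-42,20],
    [-19,-42,55],
    [-19,-42,90],
    [-19,-42,120]
  ],
  "delta_rot": [
    [0,0,0],
    [0,0,0],
    [0,0,0],
    [0,0,0],
    [0,0,0],
    [0,0,0],
    [0,0,0],
    [0,0,0]
  ]
}}

```text
time: 16.13
eef_pos: [530.2, -108.8, 316.8]
eef_rot: [-0.0, 0.977, -0.213, 0.002]
wrist_force: [0.5, 0.3, -0.1]
opening: -0.001
finger_force: 0.0
```

Emit:
{"name": "send_rows", "arguments": {
  "xyz": [
    [-5,-15,30],
    [-10,-35,60],
    [-15,-55,80],
    [-20,-75,90],
    [-20,-75,90],
    [-20,-75,90],
    [-20,-75,90],
    [-20,-75,90]
  ],
  "delta_rot": [
    [0,0,0],
    [0,0,0],
    [0,0,0],
    [0,0,0],
    [0,0,0],
    [0,0,0],
    [0,0,0],
    [0,0,0]
  ]
}}

```text
time: 16.8
eef_pos: [510.4, -182.4, 403.4]
eef_rot: [-0.0, 0.977, -0.212, 0.0]
wrist_force: [0.9, -0.2, 0.3]
opening: 0.001
finger_force: 0.0
```

```bash
python3 p3.py; python3 p2.py | grep red\\\|side; python3 - <<'E'
from h import *
c=camera("side");save(c,"s7.png");im=c["image"].astype(int)
v,u=np.nonzero((im[...,2]>90)&(im[...,2]>2*im[...,0])&(im[...,2]>1.6*im[...,1]));k=(v>120)&(v<200)&(u>250)&(u<340)
print(u[k].max(),v[k].max())
for q in("spare_cube","objective_pot","oil_bottle"):print(q,[m["at"] for m in mark_of("side",q)][:1])
E
```

```text
16.8 [[-147.64043993  -15.38242971  243.44700606]] Ff [[ 0.2 -0.9  0.3]]
blue 46 292.10869565217394 163.17391304347825
0 [[308.8 155.8]]
20 [[301.3 159.6]]
35 [[295.6 162.6]]
40 [[293.6 163.6]]
45 [[291.7 164.6]]
side 37 242.8918918918919 162.16216216216216 241 245 158 168
297 173
spare_cube [[237.7, 200.8]]
objective_pot [[220.2, 172.4]]
oil_bottle [[300.7, 131.4]]
```

```bash
python3 -c "
from rig import *
print(finish_job())"
```

```text
the job is handed in; nothing more can be done
None
```

The lever was pushed over the green strip (about 0 rad), then the slide was pushed against its stop with the cube in the housing. The arm finished clear at about 17 s and the job is handed in; no verdict was returned.

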